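# Slide the cover off the bench valve box and push the red valve shut

### The job

Shut off the red gas line in the valve box on the bench. With the fingertips, push the blue cover along its rails, away from the valves, until it is fully aside, then push the red handle with the white band clockwise (seen from above) round to its stop, so that it lies square across its pipe. Leave the yellow handle as it is, and do not pick up, knock over or shift the bottle, the tip box and the jar.

Things in the scene. Friction and masses are not known exactly. Their poses are not given: they have to be found in the camera images.
- valve_box: Grey box fixed to the bench, 250 (x) x 290 (y) x 65 mm high. Origin: centre of its underside, on the bench. At yaw 0 its x points away from the robot, y to the robot's left. Its +y half is a closed deck onto which the cover slides, its -y half the well. Guide rails 6 mm wide along its edges at x = +-122 mm rise to 75 mm. Two nozzles, 18 mm thick, stick 52 mm out of its -y end, 25 mm above the bench.
- well (a point): Centre of the floor of the open well, 10 mm above the bench; axes as the box. Inside 230 (x) x 141 (y) mm, walls to 65 mm above the bench. Two valves stand in it, their axes at x = -55 and +45 mm, y = -32.5 mm from here; red and yellow change places from run to run. A pipe along y runs under each, its top 30 mm above the bench.
- cover (a joint): Slide of the cover along the box's +y, in m: 0 = closed over the well, 0.135 = fully aside on the deck, against its stop. Stays where it is left; about 2 N moves it.
- cover_top (a point): Centre of the top of the blue cover, moves with it; axes as the box. A plate 234 (x) x 140 (y) mm, its upper face 70 mm above the bench, with a raised block 150 (x) x 100 (y) mm in the middle, 16 mm higher (this point, 86 mm above the bench). Push the block's -y side, 50 mm from this point, towards +y. It cannot be lifted.
- red_handle (a joint): Angle of the red handle in rad, growing clockwise seen from above: 0 = open (handle along the pipe, pointing to the box's +y), 1.571 = shut (pointing to the box's +x, against its stop). Starts nearly open. Stays where it is left; about 2.5 N at its end turns it.
- red_axis (a point): On the turning axis of the red handle (red with a white band, the one to shut), at its top, 62 mm above the bench. The handle is a straight bar 14 mm wide that reaches 60 mm from the axis, from 43 to 61 mm above the bench; the round hub has a radius of 12 mm. Hidden under the cover until that is slid aside.
- red_tip (a point): Middle of the free end face of the red handle, 60 mm from its axis, 52 mm above the bench.
- yellow_axis (a point): Same point as red_axis on the plain yellow handle (same size and motion), which must be left alone.
- yellow_tip (a point): Middle of the free end face of the yellow handle, 60 mm from its axis, 52 mm above the bench.
- bottle: Loose clear bottle with blue cap, 64 mm across, 120 mm tall, standing to the right of the box; origin under its centre. Leave alone.
- tip_box: Loose green and white pipette tip box, 115 (x) x 65 (y) x 52 mm, to the left of the box; origin under its centre. Leave alone.
- jar: Loose amber jar with white lid, 52 mm across, 75 mm tall, beyond the box; origin under its centre. Leave alone.

How it is judged:
By the outcome, as a careful person would: the job done as asked, in the order asked, and still so for the second after the job is handed in, with the robot touching nothing.
It also fails if it takes over 45 s, if anything falls off the work surface, if the arm or the gripper's body presses on something with over 40 N, if the wrist force passes 120 N, or if a joint passes its speed limit or range.

### The arm

A 7-joint arm with a two-finger parallel gripper is mounted at the origin on the work surface. World frame = base frame: x ahead of the robot, y to its left, z up, the work surface at z = 0. Lengths are in m, angles in rad, forces in N, time in s.
With the tool pointing down it reaches from about 0.425 to 0.925 m from the base axis. Payload 6.8 kg.
Tool frame: the origin (TCP) lies at the very end of the fingers, on their centre line; the grasp point (between the pads) lies pinch_z behind it (pinch_z is the distance from the TCP to the grasp point, in m); z points along the fingers, y is the line along which they close (so a half turn about z gives the same grasp; the last joint's range is limited). The gripper opens to 88 mm and grips with 3 to 60 N. Pads are 20 mm wide; open, the fingers measure 115 mm over their backs; the gripper's body (75 mm by 178 mm) begins 61 mm behind the grasp point.
Start: joints at [-1.307, 0.477, 0.022, 1.555, -0.011, 1.109, -0.083], TCP at [0.245, 0.629, 0.223] pointing down, gripper open.
Joint ranges: [-2.96, 2.96], [-0.34, 2.1], [-1.41, 1.46], [0.24, 2.44], [-1.37, 4.51], [0.17, 1.92], [-2.96, 2.96]. Speed limits (rad/s): [2.39, 2.39, 3.14, 3.14, 3.14, 3.14, 3.14].

### API

Orientations are given as a unit quaternion [w, x, y, z].
In Python, from rig import sense, grab_frame, close_job, pinch_z gives the robot as it stands.
- The arm moves only by the shell command python3 -m inch 'ROWS' [OPENING] [FORCE]. ROWS is JSON, a list of rows, each a list of 2 entries, a list of its own where there are three numbers: the shift along the world's x, y, z as a fraction of full scale, then the turn, a rotation vector about the world's x, y, z as a fraction of full scale. In form: [[[x, y, z], [wx, wy, wz]], ...]. A call has exactly 8 rows; each row shifts and turns the commanded pose from where the row before left it; what a row does not reach is not made up. Full scale, the value 1, is 0.04 m for a shift and 0.1 rad for a turn. A row lasts 1/8 s, in which the tool goes at most 62.5 mm and 10.7 degrees, less where a joint would pass 70% of its speed; a pose out of reach is approached as far as the arm can. A call with a number of a shift or a turn outside -1 to 1 is refused whole. A call with a gripper value outside its range is refused whole. OPENING is the closure in counts, from 0 (fully open) to 255 (shut), set as the call begins (- or left out, the last holds). The fingers move at their own pace and stop on an object; FORCE is the grip in N (left out, the last holds). Time passes only in rows, so rows that do not move let the fingers close, or fill a call up. It gives the time, the measured TCP pose, the force, the opening and the grip force at its end, in the units of the state.
- sense(): the state, without advancing time (a new reading comes with each control period).
- grab_frame(name): name is "scene" or "top"; returns a dict with "image" (420x560x3 uint8, blue, green, red), "range_z" (420x560 float32, m along the optical axis (not along the pixel's ray), 0 where there is no reading), "mtx" (3x3 intrinsics, pixels), "xyz" and "rotation" of the camera in the world. Camera axes: x right, y down, z forward; pixel columns grow to the right and rows downward; lengths in m; the calibration is good to about 2 mm. A picture is of the moment at which its call begins.
- close_job(): hands the job in; it is judged then, once.
The state is a dict: "time_s": time; "joint_pos": joint angles; "qvel": joint speeds; "joint_torque": joint torques, N m; "tcp_pos": TCP position; "tool_rot": TCP orientation; "wrist_force": force on the tool from outside, world axes, zero at the start; "wrist_torque": the same for the moment, N m; "grip_width": finger opening in m; "grip_force": force on a finger pad.
Only numpy, scipy, OpenCV 4.12 (cv2) and the standard library are available. Lean on these libraries where they do the work, as an engineer would, in place of code of your own. Each camera call takes 0.05 s, during which the arm holds its last target. There are 200 camera calls.

## Working session

There is one attempt and no reset: what is moved stays moved. The work goes in short steps, Python scripts to look and compute and a shell command to move; the robot and the scene stay as the last step left them, time stands still between calls to the robot, and variables do not carry over. Pictures are saved under pics/ and viewed, at most 10 in all, crops included, and the job is handed in when it is done.

```bash
mkdir -p pics; cat > h.py <<'E'
import numpy as np, cv2
from rig import sense, grab_frame, close_job, pinch_z
def world(f,u,v):
    z=np.median([a for a in f["range_z"][v-1:v+2,u-1:u+2].ravel() if a>0] or [0])
    p=np.linalg.inv(f["mtx"])@[u,v,1]*z
    return np.array(f["rotation"])@p+np.array(f["xyz"])
def onplane(f,u,v,h):
    d=np.array(f["rotation"])@np.linalg.inv(f["mtx"])@[u,v,1]; o=np.array(f["xyz"])
    return o+d*(h-o[2])/d[2]
E
python3 - <<'E'
from h import *
f=grab_frame("top"); cv2.imwrite("pics/t1.png",f["image"])
g=grab_frame("scene"); cv2.imwrite("pics/s1.png",g["image"])
print(f["xyz"],f["rotation"],g["xyz"],pinch_z); s=sense(); print(s)
b=f["image"].astype(int); m=((b[...,0]>b[...,2]+60)&(b[...,0]>b[...,1]+30)).astype(np.uint8)
v,u=np.nonzero(m); P=np.array([world(f,a,c) for a,c in zip(u,v)])
for lo,hi in((.062,.078),(.080,.092)):
    k=P[(P[:,2]>lo)&(P[:,2]<hi)]
    if len(k): print(len(k),k[:,2].mean(),cv2.minAreaRect((k[:,:2]*1000).astype(np.float32)))
E
```

```text
[0.38859104 0.06302132 1.16833334] [ 0.0776717  -0.6869827   0.71786833 -0.08177367] [ 1.04579856 -0.61408882  0.73944753] 0.0187
{'time_s': 0.1, 'joint_pos': array([-1.30709809,  0.47770936,  0.02233987,  1.55632896, -0.01154251,
        1.10929914, -0.08310324]), 'qvel': array([ 0.00095016, -0.00284437,  0.00101806, -0.0024939 ,  0.00072766,
       -0.00072456, -0.00200356]), 'joint_torque': array([ 3.76783355e-03, -5.84089601e+01,  1.53958339e+00, -2.73315561e+01,
       -5.42963657e-02,  1.31324289e-02,  7.18103320e-05]), 'tcp_pos': array([0.24502332, 0.62838205, 0.22179427]), 'tool_rot': array([-1.11117651e-04,  1.84829908e-01,  9.82770192e-01, -8.01121430e-04]), 'wrist_force': array([-0.10645442, -0.18181672,  0.36579945]), 'wrist_torque': array([0.04209697, 0.01816418, 0.00121479]), 'grip_force': 0.0, 'grip_width': 0.08785749432692203}Traceback (most recent call last):
  File "<stdin>", line 6, in <module>
  File "h.py", line 6, in world
    return np.array(f["rotation"])@p+np.array(f["xyz"])
           ~~~~~~~~~~~~~~~~~~~~~~~^~
ValueError: matmul: Input operand 1 has a mismatch in its core dimension 0, with gufunc signature (n?,k),(k,m?)->(n?,m?) (size 3 is different from 4)
```

View pics/t1.png

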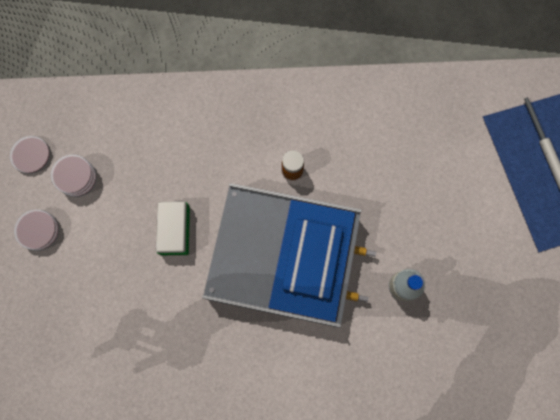

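View pics/s1.png

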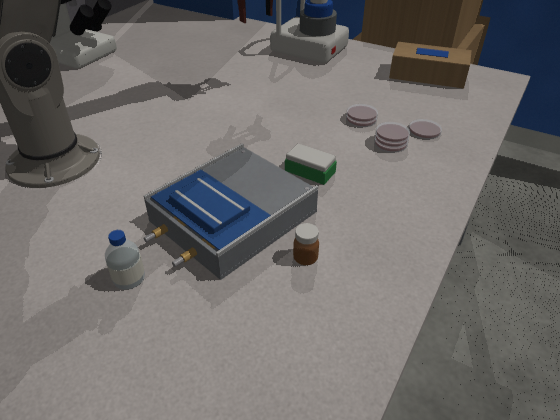

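The top view shows the box with corners at about (232,188), (357,211), (337,323) and (208,297). The cover block is at about (314,259), the bottle cap at (415,282), the jar at (292,163) and the tip box at (173,228). The camera rotation is a quaternion, so I'll fix the helper.

```bash
sed -i 's/np.array(f\["rotation"\])/R(f)/' h.py; cat >> h.py <<'E'
from scipy.spatial.transform import Rotation
def R(f):
    w,x,y,z=f["rotation"]; return Rotation.from_quat([x,y,z,w]).as_matrix()
E
python3 - <<'E'
from h import *
np.set_printoptions(precision=4,suppress=True)
f=grab_frame("top")
b=f["image"].astype(int); m=((b[...,0]>b[...,2]+40)&(b[...,0]>b[...,1]+20)).astype(np.uint8)
m[:,380:]=0
v,u=np.nonzero(m); P=np.array([world(f,a,c) for a,c in zip(u,v)])
print(np.histogram(P[:,2],bins=np.arange(.05,.1,.004)))
for lo,hi in((.062,.0765),(.080,.092)):
    k=P[(P[:,2]>lo)&(P[:,2]<hi)]
    if len(k): print(len(k),k[:,2].mean(),cv2.minAreaRect((k[:,:2]*1000).astype(np.float32)))
for n,p,h in (("c-y+x",(357,211),.075),("c-y-x",(337,323),.075),("c+y+x",(232,188),.075),("c+y-x",(208,297),.075),("bottle",(415,282),.12),("jar",(292,158),.075),("tipbox",(172,227),.052)): print(n,onplane(f,*p,h),world(f,*p))
E
```

```text
(array([  28,   10,    1,    8, 2220, 1661,    9,   30, 1571, 1318,    0,
          0]), array([0.05 , 0.054, 0.058, 0.062, 0.066, 0.07 , 0.074, 0.078, 0.082,
       0.086, 0.09 , 0.094, 0.098]))
3895 0.06983870668200946 ((523.4028930664062, -4.937583923339844), (140.0782928466797, 234.03443908691406), 75.7437744140625)
2911 0.08580704061914443 ((522.4984130859375, -4.3393707275390625), (99.95207214355469, 150.15682983398438), 75.72926330566406)
c-y+x [ 0.6201 -0.1063  0.075 ] [ 0.6202 -0.1064  0.0742]
c-y-x [ 0.3895 -0.048   0.075 ] [ 0.3895 -0.0491  0.0647]
c+y+x [0.6824 0.1587 0.075 ] [0.6852 0.1596 0.0647]
c+y-x [0.4532 0.2131 0.075 ] [0.4532 0.2132 0.0742]
bottle [ 0.4618 -0.2033  0.12  ] [ 0.4619 -0.2035  0.119 ]
jar [0.7444 0.0265 0.075 ] [0.7443 0.0265 0.0753]
tipbox [0.6072 0.2922 0.052 ] [0.6068 0.2918 0.0538]
```

The cover plate and block match their given sizes (140x234 and 100x150 mm, heights 70 and 86 mm). Box yaw is -14.2° and the cover centre is (0.5225, -0.0043). I'm moving to the -y side of the block with the fingers closed.

```bash
python3 -m inch '[[[0.8,-0.8,0],[0,0,0.15]],[[0.8,-0.8,0],[0,0,0.15]],[[0.8,-0.8,0],[0,0,0.15]],[[0.8,-0.8,0],[0,0,0.15]],[[0.8,-0.8,0],[0,0,0.15]],[[0.8,-0.8,0],[0,0,0.15]],[[0.8,-0.8,0],[0,0,0.15]],[[0.8,-0.8,0],[0,0,0.15]]]' 255 20
python3 -m inch '[[[0,-1,0],[0,0,0]],[[0,-1,0],[0,0,0]],[[0,-1,0],[0,0,0]],[[0,-1,0],[0,0,0]],[[0,-1,0],[0,0,0]],[[0,-1,0],[0,0,0]],[[0,-1,0],[0,0,0]],[[0,-1,0],[0,0,0]]]'
python3 -m inch '[[[0,-1,0],[0,0,0]],[[0,-1,0],[0,0,0]],[[0,-1,0],[0,0,0]],[[0,-0.7,0],[0,0,0]],[[0,0,-0.7],[0,0,0]],[[0,0,-0.7],[0,0,0]],[[0,0,0],[0,0,0]],[[0,0,0],[0,0,0]]]'
```

```text
time_s: 1.15
tcp_pos: [0.502, 0.3717, 0.2224]
tool_rot: [-0.0, 0.125, 0.992, -0.0]
wrist_force: [-0.2, 0.1, -0.0]
grip_width: 0.011
grip_force: 0.0
time_s: 2.15
tcp_pos: [0.5009, 0.0516, 0.2226]
tool_rot: [-0.0, 0.126, 0.992, 0.0]
wrist_force: [0.3, -1.0, 0.7]
grip_width: 0.0006
grip_force: 0.0
time_s: 3.15
tcp_pos: [0.5017, -0.0951, 0.1675]
tool_rot: [0.0, 0.126, 0.992, 0.0]
wrist_force: [0.1, -1.0, 0.5]
grip_width: 0.0003
grip_force: 0.0
```

```bash
python3 -m inch '[[[-0.05,0,-0.7],[0,0,0]],[[0,0,-0.7],[0,0,0]],[[0,0,-0.6],[0,0,0]],[[0,0,-0.25],[0,0,0]],[[0,0,0],[0,0,0]],[[0.12,0.48,0],[0,0,0]],[[0.1,0.4,0],[0,0,0]],[[0.1,0.4,0],[0,0,0]]]'
python3 -m inch '[[[0.1,0.4,0],[0,0,0]],[[0.1,0.4,0],[0,0,0]],[[0.1,0.4,0],[0,0,0]],[[0.1,0.4,0],[0,0,0]],[[0.1,0.4,0],[0,0,0]],[[0.05,0.2,0],[0,0,0]],[[0.05,0.2,0],[0,0,0]],[[0,0,0],[0,0,0]]]'
```

```text
time_s: 4.15
tcp_pos: [0.513, -0.0437, 0.0776]
tool_rot: [0.001, 0.126, 0.992, -0.0]
wrist_force: [0.4, -2.7, 2.1]
grip_width: 0.0003
grip_force: 1.3
time_s: 5.15
tcp_pos: [0.5358, 0.0531, 0.0765]
tool_rot: [-0.0, 0.125, 0.992, 0.0]
wrist_force: [-0.0, -0.3, -0.3]
grip_width: 0.0004
grip_force: 0.0
```

```bash
python3 -m inch '[[[0.04,0.15,0],[0,0,0]],[[0.04,0.15,0],[0,0,0]],[[0.02,0.07,0],[0,0,0]],[[0.01,0.05,0],[0,0,0]],[[0.01,0.05,0],[0,0,0]],[[0,0,0],[0,0,0]],[[0,0,0],[0,0,0]],[[0,0,0],[0,0,0]]]'
python3 - <<'E'
from h import *
g=grab_frame("top");cv2.imwrite("pics/t2.png",cv2.resize(g["image"][160:350,180:400],None,fx=3,fy=3,interpolation=cv2.INTER_CUBIC))
E
```

```text
time_s: 6.15
tcp_pos: [0.5371, 0.059, 0.0764]
tool_rot: [-0.003, 0.13, 0.991, -0.006]
wrist_force: [-9.2, -28.2, 15.8]
grip_width: 0.0005
grip_force: 15.0
```

View pics/t2.png

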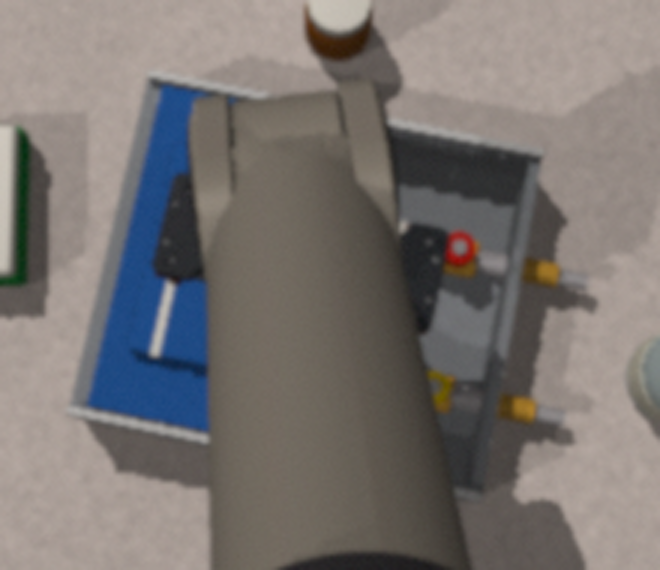

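The finger met the stop (about 28 N), and the red hub shows at crop (460,248), so red is the +x valve. I'm backing off, lifting and swinging clear for a look.

```bash
python3 -m inch '[[[-0.05,-0.2,0],[0,0,0]],[[-0.03,-0.15,0],[0,0,0]],[[0,0,0.8],[0,0,0]],[[0,0,1],[0,0,0]],[[0,0,1],[0,0,0]],[[0,1,0.2],[0,0,0]],[[0,1,0],[0,0,0]],[[0,1,0],[0,0,0]]]'
python3 -m inch '[[[0,1,0],[0,0,0]],[[0,1,0],[0,0,0]],[[0,1,0],[0,0,0]],[[0,0,0],[0,0,0]],[[0,0,0],[0,0,0]],[[0,0,0],[0,0,0]],[[0,0,0],[0,0,0]],[[0,0,0],[0,0,0]]]'
python3 - <<'E'
from h import *
np.set_printoptions(precision=4,suppress=True)
f=grab_frame("top");cv2.imwrite("pics/t3.png",cv2.resize(f["image"][180:340,220:400],None,fx=4,fy=4,interpolation=cv2.INTER_CUBIC))
b=f["image"].astype(int)
m=((b[...,2]>b[...,1]+70)&(b[...,2]>b[...,0]+70)); v,u=np.nonzero(m); print("red",u.mean(),v.mean(),len(u))
m=((b[...,0]>b[...,2]+40)&(b[...,0]>b[...,1]+20)); m[:,380:]=0
v,u=np.nonzero(m); P=np.array([world(f,a,c) for a,c in zip(u,v)])
k=P[(P[:,2]>.08)&(P[:,2]<.092)]; print(cv2.minAreaRect((k[:,:2]*1000).astype(np.float32)))
E
```

```text
time_s: 7.2
tcp_pos: [0.5375, 0.1796, 0.1971]
tool_rot: [0.0, 0.125, 0.992, 0.001]
wrist_force: [0.6, -0.8, -0.9]
grip_width: 0.0001
grip_force: 0.0
time_s: 8.2
tcp_pos: [0.5378, 0.2963, 0.1968]
tool_rot: [0.0, 0.126, 0.992, 0.0]
wrist_force: [-0.5, -0.5, 0.1]
grip_width: 0.0003
grip_force: 0.0
red 324.6020408163265 240.3265306122449 196
((553.3323974609375, 117.42849731445312), (100.13646697998047, 150.543701171875), 75.73231506347656)
```

View pics/t3.png

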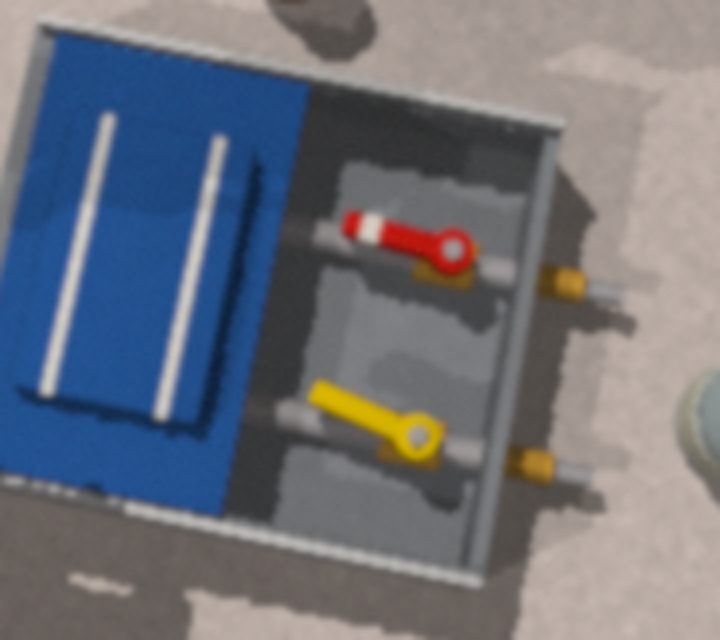

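Cover is aside (moved 126 mm to the stop; its far edge sits at box y 0.135). The red hub is at crop (453,249) with its tip at (345,222); the yellow hub is at (418,436) with its tip at (312,390).

```bash
python3 - <<'E'
from h import *
np.set_printoptions(precision=4,suppress=True)
f=grab_frame("top"); q=lambda x,y,h:onplane(f,220+x/4,180+y/4,h)[:2]
t=np.radians(-14.2); X=np.array([np.cos(t),np.sin(t)]);Y=np.array([-X[1],X[0]])
r=q(453,249,.062); y=q(418,436,.062)
for n,a in(("red",r),("yel",y)): print(n,a)
for a,b in((r,q(345,222,.061)),(y,q(312,390,.061))): print("tip",b,"len",np.linalg.norm(b-a),"ang",np.arctan2((b-a)@X,(b-a)@Y))
print("dist",(r-y)@X,(r-y)@Y)
W=lambda x,yy:(r+x*X+yy*Y)
for p in((-.045,.04),(-.02,.042),(0,.042),(.02,.042),(.035,.035),(.042,.015),(.042,.0085)): print(p,W(*p))
E
```

```text
red [ 0.5572 -0.0526]
yel [ 0.4597 -0.028 ]
tip [0.5744 0.0039] len 0.05910640856187311 ang 0.047613376018019224
tip [0.4861 0.026 ] len 0.0600538877275379 ang 0.20619172155730472
dist 0.10052000350631592 -2.281248973528607e-05
(-0.045, 0.04) [ 0.5234 -0.0028]
(-0.02, 0.042) [ 0.5481 -0.007 ]
(0, 0.042) [ 0.5675 -0.0119]
(0.02, 0.042) [ 0.5869 -0.0168]
(0.035, 0.035) [ 0.5997 -0.0273]
(0.042, 0.015) [ 0.6016 -0.0484]
(0.042, 0.0085) [ 0.6    -0.0547]
```

Handle lengths (59 and 60 mm) and axis spacing (100.5 mm) agree with the spec. The finger goes in beside the red handle, on its -x side.

```bash
python3 -m inch '[[[-0.02,-0.91,0],[0,0,0]],[[-0.02,-0.91,0],[0,0,0]],[[-0.02,-0.91,0],[0,0,0]],[[-0.02,-0.91,0],[0,0,0]],[[-0.02,-0.91,0],[0,0,0]],[[-0.02,-0.91,0],[0,0,0]],[[-0.02,-0.91,0],[0,0,0]],[[-0.02,-0.91,0],[0,0,0]]]'
python3 -m inch '[[[0,0,0],[0,0,0]],[[0,0,-0.7],[0,0,0]],[[0,0,-0.7],[0,0,0]],[[0,0,-0.7],[0,0,0]],[[0,0,-0.7],[0,0,0]],[[0,0,-0.5],[0,0,0]],[[0,0,-0.4],[0,0,0]],[[0,0,0],[0,0,0]]]'
```

```text
time_s: 9.3
tcp_pos: [0.5312, 0.0045, 0.1969]
tool_rot: [0.0, 0.126, 0.992, 0.0]
wrist_force: [1.0, -0.3, -0.3]
grip_width: 0.0006
grip_force: 0.0
time_s: 10.3
tcp_pos: [0.5306, 0.0063, 0.0477]
tool_rot: [-0.001, 0.125, 0.992, -0.0]
wrist_force: [-1.4, -0.6, -0.5]
grip_width: 0.0003
grip_force: 0.0
```

```bash
python3 -m inch '[[[0.2,0.02,0],[0,0,0]],[[0.2,0.02,0],[0,0,0]],[[0.2,0.02,0],[0,0,0]],[[0.2,-0.05,0],[0,0,0]],[[0.21,-0.05,0],[0,0,0]],[[0.18,-0.15,0],[0,0,0]],[[0.18,-0.15,0],[0,0,0]],[[0,0,0],[0,0,0]]]'
python3 -m inch '[[[0.11,-0.19,0],[0,0,0]],[[0.11,-0.19,0],[0,0,0]],[[0.02,-0.2,0],[0,0,0]],[[0.02,-0.2,0],[0,0,0]],[[0,-0.05,0],[0,0,0]],[[-0.01,-0.05,0],[0,0,0]],[[0,0,0],[0,0,0]],[[0,0,0],[0,0,0]]]'
```

```text
time_s: 11.3
tcp_pos: [0.587, -0.009, 0.0487]
tool_rot: [0.001, 0.126, 0.992, -0.0]
wrist_force: [-1.1, -0.1, 0.0]
grip_width: 0.0003
grip_force: 0.0
time_s: 12.3
tcp_pos: [0.5955, -0.0433, 0.0486]
tool_rot: [-0.0, 0.126, 0.992, -0.0]
wrist_force: [2.5, 0.5, 0.7]
grip_width: 0.0002
grip_force: 0.7
```

```bash
python3 -m inch '[[[-0.01,-0.05,0],[0,0,0]],[[-0.01,-0.05,0],[0,0,0]],[[-0.01,-0.04,0],[0,0,0]],[[0,0,0],[0,0,0]],[[0,0,0],[0,0,0]],[[0,0,0],[0,0,0]],[[0,0,0],[0,0,0]],[[0,0,0],[0,0,0]]]'
```

```text
time_s: 13.3
tcp_pos: [0.5953, -0.0456, 0.0487]
tool_rot: [0.0, 0.124, 0.992, 0.002]
wrist_force: [2.8, 7.7, -0.6]
grip_width: 0.0004
grip_force: 4.3
```

```bash
python3 -m inch '[[[-0.01,-0.05,0],[0,0,0]],[[-0.01,-0.05,0],[0,0,0]],[[0,0,0],[0,0,0]],[[0,0,0],[0,0,0]],[[0,0,0],[0,0,0]],[[0,0,0],[0,0,0]],[[0,0,0],[0,0,0]],[[0,0,0],[0,0,0]]]'
python3 -m inch '[[[0.1,0.3,0],[0,0,0]],[[0,0.3,0],[0,0,0]],[[0,0,0],[0,0,0]],[[0,0,0.7],[0,0,0]],[[0,0,1],[0,0,0]],[[0,0,1],[0,0,0]],[[0,0,1],[0,0,0]],[[0,1,0],[0,0,0]]]'
python3 -m inch '[[[0,1,0],[0,0,0]],[[0,1,0],[0,0,0]],[[0,1,0],[0,0,0]],[[0,1,0],[0,0,0]],[[0,1,0],[0,0,0]],[[0,1,0],[0,0,0]],[[0,1,0],[0,0,0]],[[0,0,0],[0,0,0]]]'
python3 - <<'E'
from h import *
f=grab_frame("top");cv2.imwrite("pics/t4.png",cv2.resize(f["image"][180:340,220:400],None,fx=4,fy=4,interpolation=cv2.INTER_CUBIC))
E
```

```text
time_s: 14.3
tcp_pos: [0.5952, -0.0458, 0.0487]
tool_rot: [0.0, 0.123, 0.992, 0.003]
wrist_force: [3.4, 14.8, 0.0]
grip_width: 0.0005
grip_force: 8.1
time_s: 15.3
tcp_pos: [0.6, 0.0064, 0.2005]
tool_rot: [0.003, 0.13, 0.992, -0.0]
wrist_force: [1.1, 0.1, -1.2]
grip_width: 0.0002
grip_force: 0.0
time_s: 16.3
tcp_pos: [0.5969, 0.2948, 0.196]
tool_rot: [-0.001, 0.123, 0.992, 0.0]
wrist_force: [0.2, -0.0, -0.3]
grip_width: 0.0004
grip_force: 0.0
```

View pics/t4.png

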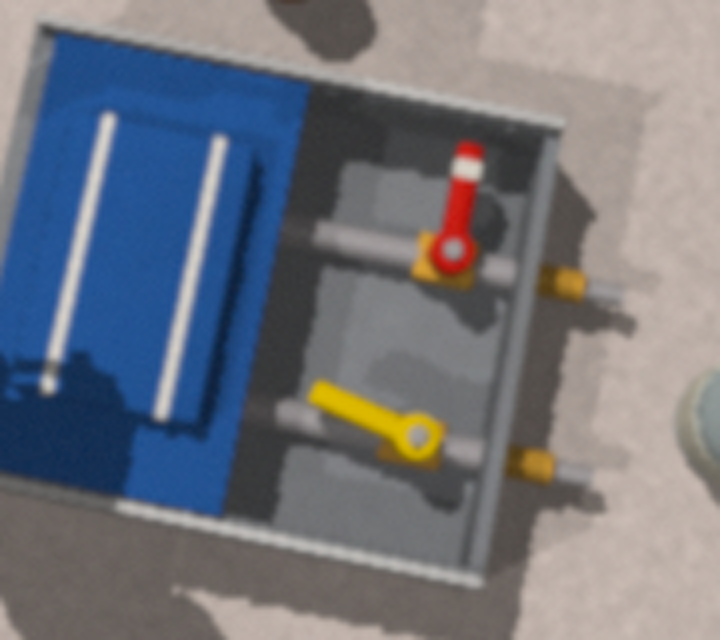

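The red handle now runs from (453,249) to (470,142), parallel to the box's end wall, and it took 15 N without moving, so it is at its stop. The yellow handle and the cover are unchanged, and the arm is clear.

```bash
python3 -c "
from rig import close_job; print(close_job())"
```

```text
the job is handed in; nothing more can be done
None
```

The red gas line is shut off: the cover is fully aside against its stop and the red handle is square across its pipe at its stop. The yellow handle was left as it was, the bottle, tip box and jar were not touched, and the job was handed in at about 16 s.

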